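# Weigh the jar from under the wire shelf

### The arm

A 6-joint arm with a two-finger parallel gripper is mounted at the origin on a cart in front of the work surface, level with it; the furniture and walls round the work are solid. World frame = base frame: x ahead of the robot, y to its left, z up, the work surface at z = 0. Lengths are in m, angles in degrees, forces in N, time in s.
With the tool pointing down it reaches from about 0.3 to 0.825 m from the base axis. Payload 5.4 kg.
Tool frame: the origin (TCP) lies at the very end of the fingers, on their centre line; the grasp point (between the pads) lies 19 mm behind it; z points along the fingers, y is the line along which they close (so a half turn about z gives the same grasp; the last joint's range is limited). The gripper opens to 92 mm and grips with 3 to 60 N. Pads are 20 mm wide; open, the fingers measure 128 mm over their backs; the gripper's body (75 mm by 189 mm) begins 69 mm behind the grasp point.
Start: joints at [-75.693, 9.076, 91.501, -0, 79.423, -12.038], TCP at [0.255, -0.515, 0.215] pointing down, gripper open.
Joint ranges: [-166.64, 166.64], [-54.1, 131.32], [10.49, 154.53], [-73.88, 253.88], [9.74, 151.15], [-171.62, 171.62]. Speed limits (degrees/s): [147.25, 147.25, 180, 180, 180, 180].

### API

Orientations are given as [roll, pitch, yaw] about the fixed x, y, z axes, in that order (R = Rz(yaw) Ry(pitch) Rx(roll)).
In Python, from rig import arm, viewer gives the robot as it stands. The module is installed in compiled form; this text tells all that it offers.
- The arm moves only by the tool step_arm, never from a script. Its argument "targets" is a list of rows, each a list of 4 numbers: the shift along the world's x, y, z in mm, then the turn about the world's z in rad. In form: [[tx, ty, tz, roll], ...]. A call has 1 to 12 rows; each row shifts and turns the commanded pose from where the row before left it; what a row does not reach is not made up. A row lasts 1/8 s, in which the tool goes at most 62.5 mm and 10.7 degrees, less where a joint would pass 70% of its speed; a pose out of reach is approached as far as the arm can. A call with a gripper value outside its range is refused whole. "fingers" is the opening, from 0 (shut) to 1 (fully open), set as the call begins (left out, the last holds). The fingers move at their own pace and stop on an object; "grip_force" is the grip in N (left out, the last holds). Time passes only in rows, so rows that do not move let the fingers close. It gives the time, the measured TCP pose, the force, the opening and the grip force at its end, in the units of the state.
- arm.get_state(): the state, without advancing time (a new reading comes with each control period).
- viewer.read_camera(name): name is "scene" or "top" or "wrist"; returns a dict with "image" (420x560x3 uint8, blue, green, red), "fovy" (degrees; the focal length in pixels is half the picture's height over the tangent of half this angle, whatever the lens; pixels are square), "cx", "cy" (the principal point, pixels), "rvec" (rotation vector, rad) and "tvec" (3), from world to camera coordinates, as OpenCV has them; the wrist camera has in their place "hand_eye" (4x4, takes a point from camera to tool coordinates, whose origin is the TCP and whose axes are the flange's). Camera axes: x right, y down, z forward; pixel columns grow to the right and rows downward; lengths in m; the calibration is good to about 2 mm. The wrist camera is an equidistant fisheye: a pixel r from the principal point sees the ray r / f radians off the axis. A picture is of the moment at which its call begins: read the wrist's pose just before it. There is no depth.
- arm.close_job(): hands the job in; it is judged then, once.
The state is a dict: "time_s": time; "joint_pos": joint angles; "joint_velocities": joint speeds; "effort": joint torques, N m; "tool_pos": TCP position; "tcp_rot": TCP orientation; "ft_force": force on the tool from outside, world axes, zero at the start; "torque": the same for the moment, N m; "finger_gap": finger opening in m; "grip_force": force on a finger pad.
Only numpy, scipy, OpenCV 4.12 (cv2) and the standard library are available. Lean on these libraries where they do the work, as an engineer would, in place of code of your own. Each camera call takes 0.05 s, during which the arm holds its last target. There are 200 camera calls.

### The job

I need the white-lidded jar that stands under the wire shelf weighed. Move the three jars that stand in front of the tray onto the chopping board, draw the tray fully out by its handle, stand the white-lidded jar in the middle of the scale's platform, and push the tray fully home again; then put the three jars back, each in the saucer it came from. Keep every jar upright.

Things in the scene. Friction and masses are not known exactly. Their poses are not given: they have to be found in the camera images.
- jar_green: spice jar of clear glass with a green cap, 44 mm across, 100 mm tall. Origin: centre of its underside, z up along the jar; it is round, grip it on the straight glass/plastic sides between 40 and 75 mm above the origin. At the start it stands in the white saucer.
- jar_black: spice jar of clear glass with a near-black cap, 44 mm across, 106 mm tall. Origin: centre of its underside, z up along the jar; it is round, grip it on the straight glass/plastic sides between 40 and 75 mm above the origin. At the start it stands in the blue saucer.
- jar_red: orange-red sauce jar with a red cap, 57 mm across, 94 mm tall. Origin: centre of its underside, z up along the jar; it is round, grip it on the straight glass/plastic sides between 40 and 75 mm above the origin. At the start it stands in the terracotta-brown saucer.
- jar_whitelid: the wanted jar: clear glass, beige powder, broad white lid, 61 mm across, 85 tall, round. Origin: centre of its underside, z up; grip 40 to 65 mm above it. Starts on the tray (floor 18 mm above the worktop), 60 mm behind the front edge of the wire shelf (142 mm above the worktop) over it. A gold-lidded jar (72 across) stands 140 mm beside it, garlic between them.
- saucer_white: white shallow round ceramic saucer, fixed to the worktop, 81 mm across the rim and 9 mm high; hollow 70 mm wide above its 4 mm thick floor. Origin: centre of its underside, z up. It is the home of the green-capped jar.
- saucer_blue: blue shallow round ceramic saucer, fixed to the worktop, 81 mm across the rim and 9 mm high; hollow 70 mm wide above its 4 mm thick floor. Origin: centre of its underside, z up. It is the home of the black-capped jar.
- saucer_brown: terracotta-brown shallow round ceramic saucer, fixed to the worktop, 81 mm across the rim and 9 mm high; hollow 70 mm wide above its 4 mm thick floor. Origin: centre of its underside, z up. It is the home of the red sauce jar.
- board: brown wooden chopping board lying to one side (left or right) of the tray, fixed, 290 mm (its x) by 130 mm (its y) and 15 mm thick, the place for jars set aside; room for three in a row along x, 90 mm apart. Origin: centre of its underside, z up.
- scale: black kitchen scale on the other side, 190 mm (x) by 140 mm (y), fixed, with a round steel platform 132 mm across whose rigid top is 23 mm above the worktop. Origin: on the worktop under the platform's centre, z up.
- tray_handle (a point): middle of the pull-out tray's handle: steel bow 60 mm wide, 10 mm thick, upright on the front board (board top 46 mm, bow top 89 mm, this point 84 mm above the worktop), 50 mm before the wire shelf's edge. x points into the tray, away from the robot, y along the bow. The tray (300 wide, 190 deep) starts fully in, slides along x only, 150 mm toward the robot, 2 to 4 N.

How it is judged:
By the outcome, as a careful person would: the job done as asked, in the order asked, and still so for the second after the job is handed in, with the robot touching nothing.
It also fails if it takes over 150 s, if anything falls off the work surface, if the arm or the gripper's body presses on something with over 40 N, if the wrist force passes 120 N, or if a joint passes its speed limit or range.

## Working session

There is one attempt and no reset: what is moved stays moved. The work goes in short steps, Python scripts to look and compute and a tool call to move; the robot and the scene stay as the last step left them, time stands still between calls to the robot, and variables do not carry over. Pictures are saved under pics/ and viewed, at most 14 in all, crops included, and the job is handed in when it is done.

Besides the shell and the picture viewer there is one more tool, called after "Request:" as name(argument=value, ...), one argument or row to a line, values as JSON. step_arm: Moves the arm, as the interface text tells. Its arguments: {"type":"object","properties":{"targets":{"type":"array"},"fingers":{"type":"number"},"grip_force":{"type":"number"}},"required":["targets"]}

```bash
mkdir -p pics; cat > h.py <<'E'
import numpy as np, cv2
from rig import arm, viewer
def cam(n):
    s=arm.get_state(); c=viewer.read_camera(n); c['s']=s; return c
def ray(c,u,v):
    f=210/np.tan(np.radians(c['fovy'])/2)
    R,_=cv2.Rodrigues(np.array(c['rvec'],float)); t=np.array(c['tvec'],float).ravel()
    d=R.T@np.array([(u-c['cx'])/f,(v-c['cy'])/f,1]); return -R.T@t,d
def onz(c,u,v,z):
    o,d=ray(c,u,v); return o+d*(z-o[2])/d[2]
def proj(c,p):
    f=210/np.tan(np.radians(c['fovy'])/2)
    R,_=cv2.Rodrigues(np.array(c['rvec'],float)); q=R@np.array(p)+np.array(c['tvec'],float).ravel()
    return c['cx']+f*q[0]/q[2],c['cy']+f*q[1]/q[2]
E
python3 - <<'E'
from h import *
import pickle
for n in('scene','top'):
    c=cam(n); cv2.imwrite(f'pics/{n}0.png',c['image']); pickle.dump(c,open(n+'0.pkl','wb'))
    o,d=ray(c,280,210); print(n,c['fovy'],o,d)
print(arm.get_state())
E
```

```text
scene 54.09122221647117 [0.14937026 0.78848018 0.65398914] [ 0.4603668  -0.6971245  -0.54979025]
top 49.34919472774956 [0.47733334 0.03566748 1.15078924] [ 0.1010197  -0.01484571 -0.99494253]
{'time_s': 0.1, 'joint_pos': array([-7.56926075e+01,  9.10841641e+00,  9.15618542e+01, -2.52586039e-04,
        7.94248218e+01, -1.20378931e+01]), 'joint_velocities': array([-0.09763502, -0.14614686, -0.21268326,  0.01904561,  0.03242256,
       -0.0287356 ]), 'effort': array([ 1.45905278e-04, -3.86504102e+01, -3.22959995e+01,  7.03416090e-02,
        3.39579605e-02, -6.22982839e-05]), 'tool_pos': array([ 0.25501328, -0.51474209,  0.21375063]), 'tcp_rot': array([-1.79906947e+02, -1.95895734e-02,  2.63453162e+01]), 'ft_force': array([ 0.32440462, -0.53397895, -0.02077682]), 'torque': array([ 0.01965382, -0.01112039,  0.03517185]), 'grip_force': 0.0, 'finger_gap': 0.09212867313088535}
```

View pics/scene0.png

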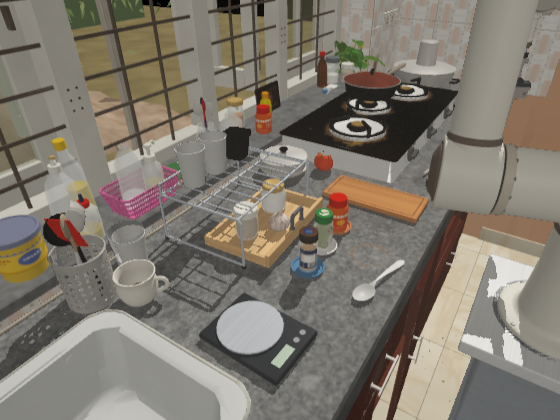

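View pics/top0.png

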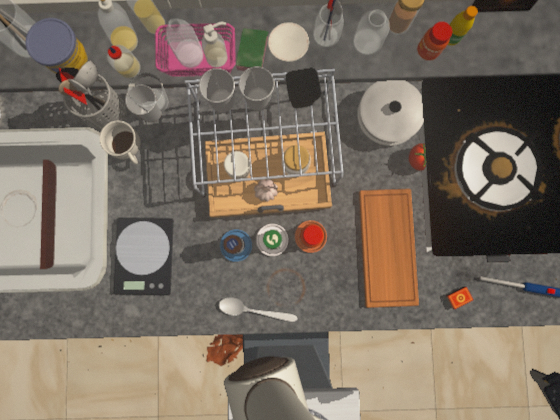

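Top view: scale platform (143,248), black jar/blue saucer (236,245), green (272,240), red (311,236), tray front board about (268,212), white lid (237,165), board (389,248). World x is image-up, y image-left.

```bash
python3 - <<'E'
from h import *
import pickle
c=pickle.load(open('top0.pkl','rb')); s=pickle.load(open('scene0.pkl','rb'))
cv2.imwrite('pics/crop1.png',np.vstack([cv2.resize(c['image'][125:265,190:345],(620,560),interpolation=cv2.INTER_CUBIC)]))
cv2.imwrite('pics/crop2.png',cv2.resize(s['image'][160:290,190:380],(760,520),interpolation=cv2.INTER_CUBIC))
def comp(c,lo,hi,box,z,name):
    h=cv2.cvtColor(c['image'],cv2.COLOR_BGR2HSV); m=cv2.inRange(h,lo,hi); M=np.zeros_like(m); a,b,d,e=box; M[b:e,a:d]=m[b:e,a:d]
    n,l,st,ce=cv2.connectedComponentsWithStats(M); i=1+np.argmax(st[1:,4]); x=st[i]
    u,v=x[0]+(x[2]-1)/2,x[1]+(x[3]-1)/2
    print(name,x,ce[i],'ctr',onz(c,u,v,z).round(4),'cent',onz(c,*ce[i],z).round(4))
    cs,_=cv2.findContours((l==i).astype(np.uint8),0,1); return max(cs,key=cv2.contourArea)
comp(c,(95,120,60),(115,255,255),(205,220,260,270),.009,'blue')
comp(c,(0,0,130),(180,60,255),(250,215,295,265),.009,'whitesaucer')
comp(c,(55,80,30),(90,255,255),(250,215,295,265),.1,'greencap')
comp(c,(0,200,150),(5,255,255),(290,215,335,265),.094,'redcap')
comp(c,(0,90,60),(14,255,255),(290,215,335,265),.009,'brown')
comp(c,(0,0,0),(180,120,50),(225,230,250,265),.106,'blackcap')
k=comp(c,(5,80,60),(20,255,255),(350,175,430,320),.015,'board')
r=cv2.minAreaRect(k);print(r,[onz(c,*p,.015).round(3) for p in cv2.boxPoints(r)])
k=comp(c,(0,0,110),(180,60,220),(112,215,175,280),.023,'scale');(u,v),r=cv2.minEnclosingCircle(k);print(u,v,r,onz(c,u,v,.023))
k=comp(c,(0,0,0),(180,255,50),(105,205,180,300),.02,'scalebody');r=cv2.minAreaRect(k);print(r)
k=comp(c,(0,0,170),(180,50,255),(222,150,252,182),.103,'whitelid')
E
```

```text
Traceback (most recent call last):
ValueError: attempt to get argmax of an empty sequence
```

View pics/crop1.png

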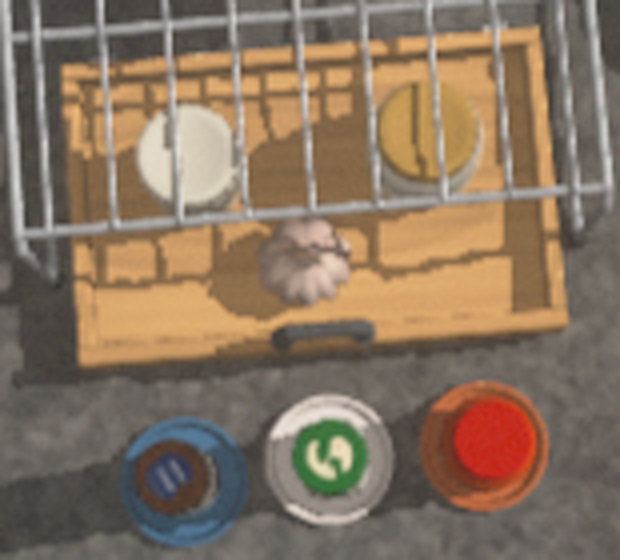

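View pics/crop2.png

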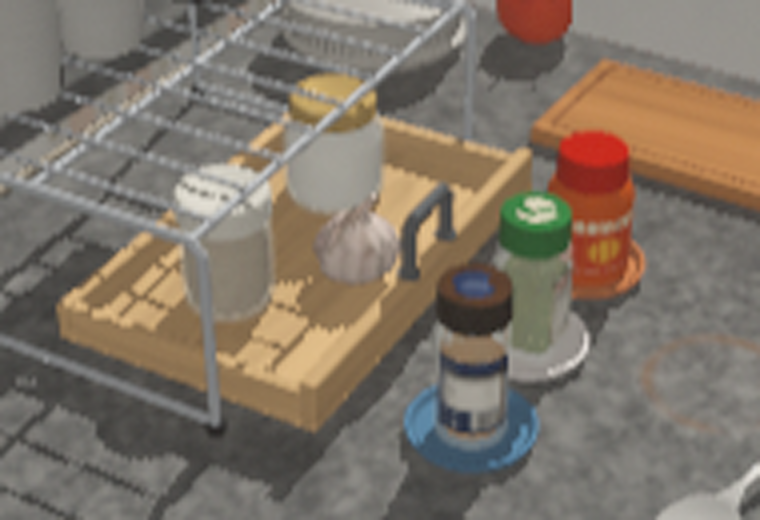

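The crops show the handle bow from (273,333) to (374,328) in crop1 (4x), white lid centre (187,155), caps at black (174,478), green (330,456), red (495,440). The tray is slightly yawed.

```bash
cat > m.py <<'E'
from h import *
import pickle
def comp(c,lo,hi,box,z,name):
    h=cv2.cvtColor(c['image'],cv2.COLOR_BGR2HSV); m=cv2.inRange(h,lo,hi); M=np.zeros_like(m); a,b,d,e=box; M[b:e,a:d]=m[b:e,a:d]
    n,l,st,ce=cv2.connectedComponentsWithStats(M)
    if n<2: print(name,'none');return None
    i=1+np.argmax(st[1:,4]); x=st[i]
    u,v=x[0]+(x[2]-1)/2,x[1]+(x[3]-1)/2
    print(name,x,'ctr',onz(c,u,v,z).round(4),'cent',onz(c,*ce[i],z).round(4))
    cs,_=cv2.findContours((l==i).astype(np.uint8),0,1); return max(cs,key=cv2.contourArea)
E
python3 - <<'E'
from m import *
c=pickle.load(open('top0.pkl','rb')); s=pickle.load(open('scene0.pkl','rb'))
for n,u,v,z in [('h1',273,333,.087),('h2',374,328,.087),('wl',187,155,.103),('gold',429,131,.103),
 ('trayFL',80,365,.046),('trayFR',567,327,.046),('shelfFL',20,240,.142),('shelfFR',612,188,.142),
 ('sblue',183,482,.009),('swhite',329,459,.009),('sbrown',484,446,.009),('black',172,478,.106),('green',330,456,.1),('red',495,440,.094)]:
    print(n,onz(c,190+u/4-.4,125+v/4-.4,z).round(4))
for n,u,v,z in [('black',474,288,.106),('green',536,211,.1),('red',594,147,.094),('wl',222,184,.103),('h1',408,222,.084),('h2',446,190,.084),('sblue',471,425,.007)]:
    print('S',n,onz(s,190+u/4-.4,160+v/4-.4,z).round(4))
comp(c,(95,80,60),(125,255,255),(205,220,260,270),.009,'blue')
comp(c,(55,60,30),(90,255,255),(250,215,295,265),.1,'greencap')
comp(c,(0,200,120),(6,255,255),(300,220,330,250),.094,'redcap')
comp(c,(0,90,60),(18,255,255),(290,215,335,265),.009,'brown')
k=comp(c,(5,80,60),(20,255,255),(350,175,430,320),.015,'board')
r=cv2.minAreaRect(k);print(r[2],[onz(c,*p,.015).round(3) for p in cv2.boxPoints(r)],onz(c,*r[0],.015))
k=comp(c,(0,0,110),(180,60,220),(112,215,175,280),.023,'scale')
if k is not None:(u,v),r=cv2.minEnclosingCircle(k);print(u,v,r,onz(c,u,v,.023))
k=comp(c,(0,0,0),(180,255,60),(105,205,180,300),.02,'scalebody')
k=comp(c,(0,0,150),(180,60,255),(222,150,252,182),.103,'whitelid')
E
```

```text
h1 [0.5918 0.0715 0.087 ]
h2 [0.5931 0.0123 0.087 ]
wl [0.6958 0.1185 0.103 ]
gold [ 0.706  -0.0229  0.103 ]
trayFL [0.58   0.1904 0.046 ]
trayFR [ 0.5949 -0.1058  0.046 ]
shelfFL [0.6421 0.2096 0.142 ]
shelfFR [ 0.6622 -0.1219  0.142 ]
sblue [0.5085 0.1324 0.009 ]
swhite [0.5203 0.0411 0.009 ]
sbrown [ 0.5257 -0.0557  0.009 ]
black [0.5083 0.1304 0.106 ]
green [0.5186 0.04   0.1   ]
red [ 0.5254 -0.0554  0.094 ]
S black [0.5067 0.1343 0.106 ]
S green [0.5177 0.0389 0.1   ]
S red [ 0.5249 -0.0556  0.094 ]
S wl [0.695  0.1188 0.103 ]
S h1 [0.5898 0.0699 0.084 ]
S h2 [0.5883 0.0261 0.084 ]
S sblue [0.505 0.136 0.007]
blue [222 230  28  32 312] ctr [0.5075 0.132  0.009 ] cent [0.5068 0.1275 0.009 ]
greencap [263 230  19  19 162] ctr [0.5177 0.0403 0.1   ] cent [0.5182 0.0404 0.1   ]
redcap [304 225  19  20 308] ctr [ 0.5257 -0.0546  0.094 ] cent [ 0.5256 -0.0547  0.094 ]
brown [295 220  32  33 846] ctr [ 0.526  -0.0555  0.009 ] cent [ 0.5258 -0.0554  0.009 ]
board [ 359  188   60  120 6307] ctr [ 0.492  -0.2467  0.015 ] cent [ 0.491  -0.2459  0.015 ]
86.18592071533203 [array([ 0.637, -0.176,  0.015]), array([ 0.642, -0.311,  0.015]), array([ 0.35 , -0.313,  0.015]), array([ 0.345, -0.182,  0.015])] [ 0.49164807 -0.24561986  0.015     ]
scale [ 115  221   55   54 2285] ctr [0.5086 0.3611 0.023 ] cent [0.5083 0.3604 0.023 ]
142.26609802246094 247.57432556152344 27.33269500732422 [0.50837136 0.36044204 0.023     ]
scalebody [113 253  58  42 975] ctr [0.4451 0.363  0.02  ] cent [0.4269 0.3595 0.02  ]
whitelid [224 150  28  31 575] ctr [0.6918 0.1159 0.103 ] cent [0.6927 0.1143 0.103 ]
```

Request:
step_arm(
  targets=[
    [21,54,0,0.0926],
    [21,54,0,0.0926],
    [21,54,0,0.0926],
    [21,54,0,0.0926],
    [21,54,0,0.0926],
    [21,54,0,0.0926],
    [21,54,0,0.0926],
    [21,54,0,0.0926],
    [21,54,0,0.0926],
    [21,54,0,0.0926],
    [21,54,0,0.0926],
    [21,54,0,0.0926],
  ],
  fingers=0.76,
)

```text
time_s: 1.6
tool_pos: [0.5073, 0.1347, 0.2143]
tcp_rot: [-180.0, 0.0, 90.2]
ft_force: [1.0, -0.1, 1.7]
finger_gap: 0.0697
grip_force: 0.0
```

Request:
step_arm(
  targets=[
    [0,-2.5,-30,0],
    [0,0,-30,0],
    [0,0,-30,0],
    [0,0,-30,0],
    [0,0,-24,0],
    [0,0,-18,0],
    [0,0,0,0],
  ],
)

```text
time_s: 2.48
tool_pos: [0.5058, 0.1302, 0.0512]
tcp_rot: [-179.8, 0.0, 90.0]
ft_force: [-1.1, -0.4, 0.4]
finger_gap: 0.07
grip_force: 0.0
```

Request:
step_arm(
  targets=[
    [0,0,0,0],
    [0,0,0,0],
    [0,0,0,0],
    [0,0,0,0],
  ],
  fingers=0.35,
  grip_force=20,
)

```text
time_s: 2.98
tool_pos: [0.5079, 0.1302, 0.0535]
tcp_rot: [179.9, -0.0, 90.0]
ft_force: [0.2, -0.3, 3.2]
finger_gap: 0.043
grip_force: 20.0
```

Request:
step_arm(
  targets=[
    [0,0,20,0],
    [0,0,40,0],
    [0,0,40,0],
    [0,0,30,0],
    [6,-25,0,0],
    [10,-52,0,0],
    [10,-52,0,0],
    [10,-52,0,0],
    [10,-52,0,0],
    [10,-52,0,0],
    [10,-50,0,0],
    [8,-38,0,0],
  ],
)

```text
time_s: 4.47
tool_pos: [0.5809, -0.2448, 0.1821]
tcp_rot: [-180.0, -0.0, 89.9]
ft_force: [1.2, -0.3, -1.7]
finger_gap: 0.0426
grip_force: 20.0
```

Request:
step_arm(
  targets=[
    [0,0,-25,0],
    [0,0,-35,0],
    [0,0,-30,0],
    [0,0,-14,0],
    [0,0,-8,0],
    [0,0,0,0],
    [0,0,0,0],
  ],
)

```text
time_s: 5.35
tool_pos: [0.582, -0.2433, 0.072]
tcp_rot: [179.9, 0.1, 90.0]
ft_force: [0.3, -0.9, -0.6]
finger_gap: 0.043
grip_force: 20.0
```

Request:
step_arm(
  targets=[
    [0,0,-4,0],
    [0,0,-2,0],
    [0,0,0,0],
    [0,0,0,0],
  ],
)

```text
time_s: 5.85
tool_pos: [0.5811, -0.2428, 0.0646]
tcp_rot: [-180.0, -0.0, 90.0]
ft_force: [-0.2, -0.5, -0.9]
finger_gap: 0.0428
grip_force: 20.0
```

Request:
step_arm(
  targets=[
    [0,0,-1.5,0],
    [0,0,0,0],
  ],
)

```text
time_s: 6.1
tool_pos: [0.5813, -0.2429, 0.0644]
tcp_rot: [180.0, 0.0, 90.0]
ft_force: [-2.7, 2.9, 6.9]
finger_gap: 0.0431
grip_force: 20.0
```

Request:
step_arm(
  targets=[
    [0,0,0,0],
    [0,0,0,0],
    [0,0,0,0],
  ],
  fingers=0.72,
)

```text
time_s: 6.48
tool_pos: [0.5811, -0.2428, 0.0629]
tcp_rot: [-180.0, -0.0, 90.0]
ft_force: [0.4, 1.2, 0.4]
finger_gap: 0.0661
grip_force: 0.0
```

Request:
step_arm(
  targets=[
    [0,0,30,0],
    [0,0,40,0],
    [0,0,45,0],
    [-8,35,10,0],
    [-9,50,0,0],
    [-9,50,0,0],
    [-10,50,0,0],
    [-10,50,0,0],
    [-9,47,0,0],
    [-8,0,0,0],
    [0,0,0,0],
  ],
)

```text
time_s: 7.85
tool_pos: [0.5179, 0.0389, 0.1881]
tcp_rot: [180.0, 0.0, 90.0]
ft_force: [0.7, 0.2, 0.0]
finger_gap: 0.0661
grip_force: 0.0
```

Contact was clean. Next, green at (0.518, 0.040).

Request:
step_arm(
  targets=[
    [0,1,-30,0],
    [0,0,-35,0],
    [0,0,-35,0],
    [0,0,-25,0],
    [0,0,-13,0],
    [0,0,0,0],
    [0,0,0,0],
  ],
)

```text
time_s: 8.72
tool_pos: [0.5193, 0.0398, 0.0513]
tcp_rot: [179.9, 0.0, 90.0]
ft_force: [0.0, 1.0, 0.6]
finger_gap: 0.0661
grip_force: 0.0
```

Request:
step_arm(
  targets=[
    [0,0,0,0],
    [0,0,0,0],
    [0,0,0,0],
    [0,0,0,0],
  ],
  fingers=0.35,
)

```text
time_s: 9.22
tool_pos: [0.5186, 0.0402, 0.0506]
tcp_rot: [179.9, 0.0, 90.0]
ft_force: [0.3, 0.7, 4.2]
finger_gap: 0.0439
grip_force: 20.0
```

Request:
step_arm(
  targets=[
    [0,0,20,0],
    [0,0,40,0],
    [0,0,40,0],
    [0,0,30,0],
    [-3,-20,0,0],
    [-4,-45,0,0],
    [-4,-50,0,0],
    [-4,-50,0,0],
    [-4,-50,0,0],
    [-4,-45,0,0],
    [-3,-26,0,0],
    [0,0,0,0],
  ],
)

```text
time_s: 10.72
tool_pos: [0.4915, -0.2471, 0.1795]
tcp_rot: [-180.0, -0.0, 89.9]
ft_force: [-0.5, 0.7, -0.7]
finger_gap: 0.0441
grip_force: 20.0
```

Request:
step_arm(
  targets=[
    [0,0,-25,0],
    [0,0,-35,0],
    [0,0,-32,0],
    [0,0,-14,0],
    [0,0,-8,0],
    [0,0,-3,0],
    [0,0,-2,0],
    [0,0,0,0],
    [0,0,0,0],
  ],
)

```text
time_s: 11.85
tool_pos: [0.4925, -0.2461, 0.0617]
tcp_rot: [180.0, 0.0, 90.0]
ft_force: [-0.0, 1.0, -0.3]
finger_gap: 0.0443
grip_force: 20.0
```

Request:
step_arm(
  targets=[
    [0,0,-1.5,0],
    [0,0,0,0],
    [0,0,0,0],
  ],
)

```text
time_s: 12.22
tool_pos: [0.4926, -0.2462, 0.0616]
tcp_rot: [180.0, 0.0, 90.0]
ft_force: [-4.7, 2.6, 10.5]
finger_gap: 0.0441
grip_force: 20.0
```

Request:
step_arm(
  targets=[
    [0,0,0,0],
    [0,0,0,0],
    [0,0,0,0],
  ],
  fingers=0.72,
)

```text
time_s: 12.6
tool_pos: [0.4921, -0.2457, 0.0594]
tcp_rot: [-180.0, -0.0, 90.0]
ft_force: [-0.3, -0.5, -0.2]
finger_gap: 0.0663
grip_force: 0.0
```

Request:
step_arm(
  targets=[
    [0,0,30,0],
    [0,0,40,0],
    [0,0,45,0],
    [3,30,10,0],
    [8,45,0,0],
    [8,45,0,0],
    [8,45,0,0],
    [6,26,0,0],
    [0,0,0,0],
    [0,0,0,0],
  ],
)

```text
time_s: 13.85
tool_pos: [0.525, -0.0554, 0.1845]
tcp_rot: [-180.0, 0.0, 90.0]
ft_force: [-0.4, 0.5, 0.8]
finger_gap: 0.0666
grip_force: 0.0
```

Request:
step_arm(
  targets=[
    [0,0,-25,0],
    [0,0,-35,0],
    [0,0,-35,0],
    [0,0,-25,0],
    [0,0,-13,0],
    [0,0,0,0],
    [0,0,0,0],
  ],
  fingers=0.87,
)

```text
time_s: 14.72
tool_pos: [0.5261, -0.0554, 0.0528]
tcp_rot: [179.9, 0.0, 90.0]
ft_force: [-0.3, 0.5, 0.1]
finger_gap: 0.0801
grip_force: 0.0
```

Request:
step_arm(
  targets=[
    [0,0,0,0],
    [0,0,0,0],
    [0,0,0,0],
    [0,0,0,0],
  ],
  fingers=0.5,
)

```text
time_s: 15.22
tool_pos: [0.5254, -0.0548, 0.052]
tcp_rot: [180.0, 0.0, 90.0]
ft_force: [-1.2, 0.3, 3.7]
finger_gap: 0.0562
grip_force: 20.0
```

Red to (0.402, -0.248); target z 0.063.

Request:
step_arm(
  targets=[
    [0,0,20,0],
    [0,0,40,0],
    [0,0,40,0],
    [-5,0,30,0],
    [-20,-25,0,0],
    [-25,-40,0,0],
    [-25,-45,0,0],
    [-25,-45,0,0],
    [-23,-38,0,0],
    [0,0,0,0],
    [0,0,0,0],
  ],
)

```text
time_s: 16.6
tool_pos: [0.4021, -0.2472, 0.1812]
tcp_rot: [-180.0, -0.1, 90.0]
ft_force: [0.3, 0.4, -1.8]
finger_gap: 0.0557
grip_force: 20.0
```

Request:
step_arm(
  targets=[
    [0,0,-25,0],
    [0,0,-35,0],
    [0,0,-32,0],
    [0,0,-14,0],
    [0,0,-8,0],
    [0,0,-3,0],
    [0,0,-2,0],
    [0,0,0,0],
    [0,0,0,0],
  ],
)

```text
time_s: 17.73
tool_pos: [0.4024, -0.2481, 0.0631]
tcp_rot: [180.0, 0.0, 90.0]
ft_force: [-0.2, -0.2, 0.2]
finger_gap: 0.056
grip_force: 20.0
```

Request:
step_arm(
  targets=[
    [0,0,-1.5,0],
    [0,0,0,0],
    [0,0,0,0],
  ],
)

```text
time_s: 18.1
tool_pos: [0.4025, -0.2485, 0.063]
tcp_rot: [180.0, 0.1, 90.0]
ft_force: [-4.2, 2.9, 11.9]
finger_gap: 0.0562
grip_force: 20.0
```

Request:
step_arm(
  targets=[
    [0,0,0,0],
    [0,0,0,0],
    [0,0,0,0],
  ],
  fingers=0.82,
)

```text
time_s: 18.48
tool_pos: [0.4021, -0.2477, 0.061]
tcp_rot: [-180.0, -0.0, 90.0]
ft_force: [-0.7, 0.2, -0.0]
finger_gap: 0.0757
grip_force: 0.0
```

Request:
step_arm(
  targets=[
    [0,0,25,0],
    [0,0,40,0],
    [0,0,45,0],
    [10,15,20,-0.1],
    [15,25,0,-0.17],
    [20,35,0,-0.17],
    [20,40,0,-0.17],
    [20,40,0,-0.17],
    [20,40,0,-0.17],
    [20,40,0,-0.17],
    [20,35,0,-0.17],
    [20,20,0,-0.17],
  ],
)

```text
time_s: 19.98
tool_pos: [0.5675, 0.0441, 0.1907]
tcp_rot: [-180.0, 0.0, 6.1]
ft_force: [0.1, -0.6, 0.2]
finger_gap: 0.0756
grip_force: 0.0
```

Request:
step_arm(
  targets=[
    [12,-1,0,-0.054],
    [11,-1,0,0],
    [0,0,0,0],
    [0,0,0,0],
  ],
  fingers=1.0,
)

```text
time_s: 20.48
tool_pos: [0.5898, 0.0399, 0.191]
tcp_rot: [-180.0, 0.0, 3.3]
ft_force: [-0.5, -0.0, -0.4]
finger_gap: 0.0917
grip_force: 0.0
```

```bash
python3 - <<'E'
from m import *
w=cam('wrist'); s=cam('scene'); print(w['s']['tool_pos'],w['s']['tcp_rot'],w['fovy'],w['cx'],w['cy'],np.round(w['hand_eye'],3))
pickle.dump(w,open('w1.pkl','wb')); pickle.dump(s,open('s1.pkl','wb'))
cv2.imwrite('pics/w1.png',np.hstack([w['image'][:, :],cv2.resize(s['image'][150:290,180:460],(240,120))[:0].reshape(0,240,3) if 0 else w['image'][:,:0]]))
E
```

```text
[0.58982447 0.03994813 0.19098078] [-1.79993502e+02  2.67913192e-02  3.26371786e+00] 65.70646984690485 281.2922630734512 207.86920030233924 [[ 0.    -0.954 -0.298  0.086]
 [ 1.    -0.     0.001  0.001]
 [-0.001 -0.298  0.954 -0.17 ]
 [ 0.     0.     0.     1.   ]]
```

View pics/w1.png

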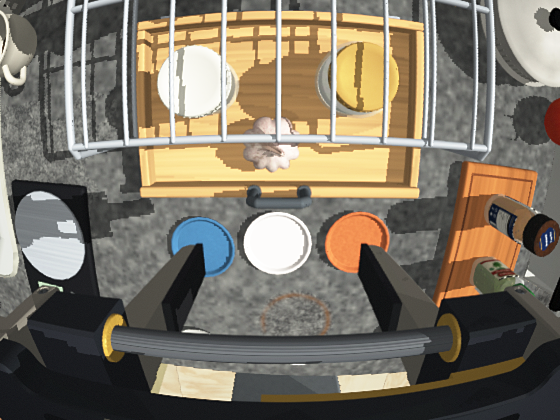

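Wrist view: handle bow (249..312, ~198), all three saucers empty at (203,247), (277,243), (357,241), white lid (194,81), scale (52,234), black and green jars upright on the board.

```bash
cat >> h.py <<'E'
from scipy.spatial.transform import Rotation as Ro
def wz(c,u,v,z):
    f=210/np.tan(np.radians(c['fovy'])/2); a=np.array([u-c['cx'],v-c['cy']]); r=np.hypot(*a); th=r/f
    d=np.r_[a/r*np.sin(th),np.cos(th)]; H=np.array(c['hand_eye']); R=Ro.from_euler('xyz',c['s']['tcp_rot'],degrees=True).as_matrix()
    o=c['s']['tool_pos']+R@H[:3,3]; d=R@H[:3,:3]@d; return o+d*(z-o[2])/d[2]
E
python3 - <<'E'
from m import *
w=pickle.load(open('w1.pkl','rb'));s=pickle.load(open('s1.pkl','rb'))
for n,u,v,z in [('h1',249,198,.086),('h2',312,199,.086),('blue',203,247,.009),('white',277,243,.009),('brown',357,241,.009),('wl',194,81,.103),('trayL',140,195,.046),('trayR',421,200,.046),('shelfL',72,153,.142),('shelfR',492,152,.142),('scale',52,234,.023)]: print(n,wz(w,u,v,z).round(4))
cv2.imwrite('pics/s1.png',cv2.resize(s['image'][160:290,200:460],(780,390)))
E
```

```text
h1 [0.5972 0.0674 0.086 ]
h2 [0.5994 0.012  0.086 ]
blue [0.5108 0.1287 0.009 ]
white [0.5221 0.0397 0.009 ]
brown [ 0.5293 -0.0558  0.009 ]
wl [0.6964 0.114  0.103 ]
trayL [0.583  0.1894 0.046 ]
trayR [ 0.5946 -0.1114  0.046 ]
shelfL [0.6428 0.2055 0.142 ]
shelfR [ 0.6624 -0.1227  0.142 ]
scale [0.5152 0.3459 0.023 ]
```

View pics/s1.png

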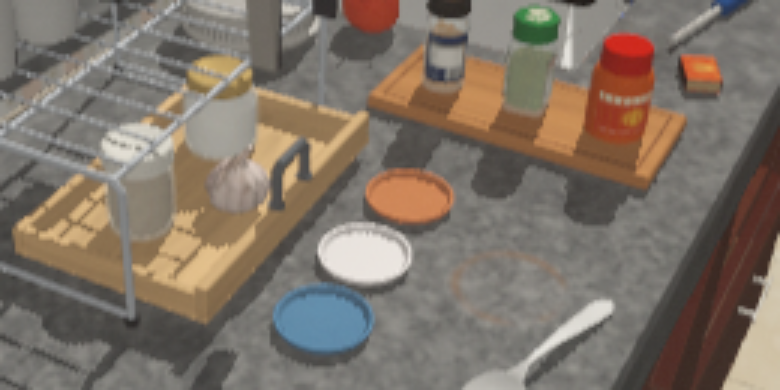

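Jars stand upright on the board. Gripping the handle across the bow.

Request:
step_arm(
  targets=[
    [4,1,-30,0],
    [0,0,-35,0],
    [0,0,-30,0],
    [0,0,-20,0],
    [0,0,-10,0],
    [0,0,0,0],
    [0,0,0,0],
  ],
)

```text
time_s: 21.45
tool_pos: [0.5952, 0.0411, 0.0674]
tcp_rot: [180.0, -0.1, 3.3]
ft_force: [-0.6, 0.1, 0.1]
finger_gap: 0.0921
grip_force: 0.0
```

Request:
step_arm(
  targets=[
    [0,0,0,0],
    [0,0,0,0],
    [0,0,0,0],
    [0,0,0,0],
    [0,0,0,0],
  ],
  fingers=0.4,
  grip_force=25,
)

```text
time_s: 22.08
tool_pos: [0.5941, 0.0428, 0.0662]
tcp_rot: [-179.8, -0.0, 3.2]
ft_force: [1.7, 4.6, 0.6]
finger_gap: 0.0587
grip_force: 25.0
```

Request:
step_arm(
  targets=[
    [-4,-0.2,0,0],
    [-8,-0.4,0,0],
    [-13,-0.7,0,0],
    [-15,-0.8,0,0],
    [-15,-0.8,0,0],
    [-15,-0.8,0,0],
    [-15,-0.8,0,0],
    [-15,-0.8,0,0],
    [-15,-0.8,0,0],
    [-12,-0.6,0,0],
    [-8,-0.4,0,0],
    [-6,-0.3,0,0],
  ],
)

```text
time_s: 23.58
tool_pos: [0.4531, 0.0354, 0.0662]
tcp_rot: [-179.8, -0.1, 3.2]
ft_force: [1.9, 7.0, -1.1]
finger_gap: 0.0591
grip_force: 25.0
```

Request:
step_arm(
  targets=[
    [-4,-0.2,0,0],
    [-3,-0.2,0,0],
    [0,0,0,0],
  ],
)

```text
time_s: 23.95
tool_pos: [0.4459, 0.0349, 0.0662]
tcp_rot: [-179.8, -0.0, 3.2]
ft_force: [0.1, 5.8, 1.1]
finger_gap: 0.0588
grip_force: 25.0
```

Request:
step_arm(
  targets=[
    [-2,-0.1,0,0],
    [-2,0,0,0],
    [-1,0,0,0],
    [0,0,0,0],
  ],
)

```text
time_s: 24.45
tool_pos: [0.4442, 0.0348, 0.0663]
tcp_rot: [-179.8, -0.5, 3.2]
ft_force: [12.2, 7.4, -12.2]
finger_gap: 0.059
grip_force: 25.0
```

Request:
step_arm(
  targets=[
    [2.5,0,0,0],
    [0,0,0,0],
  ],
)

```text
time_s: 24.7
tool_pos: [0.4442, 0.0349, 0.0662]
tcp_rot: [-179.8, -0.1, 3.2]
ft_force: [2.8, 7.4, -1.2]
finger_gap: 0.059
grip_force: 25.0
```

Request:
step_arm(
  targets=[
    [0,0,0,0],
    [0,0,0,0],
    [0,0,0,0],
  ],
  fingers=0.95,
)

```text
time_s: 25.08
tool_pos: [0.4436, 0.0332, 0.0661]
tcp_rot: [180.0, 0.0, 3.3]
ft_force: [0.3, -0.0, -0.3]
finger_gap: 0.0866
grip_force: 0.0
```

Request:
step_arm(
  targets=[
    [0,0,30,0],
    [0,0,40,0],
    [0,0,40,0],
    [0,0,30,0],
    [0,0,0,0],
    [0,0,0,0],
  ],
)

```text
time_s: 25.82
tool_pos: [0.443, 0.0334, 0.2049]
tcp_rot: [-180.0, 0.1, 3.3]
ft_force: [-0.3, 0.1, -0.6]
finger_gap: 0.0872
grip_force: 0.0
```

```bash
python3 - <<'E'
from m import *
w=cam('wrist'); s=cam('top'); print(w['s']['tool_pos'],w['s']['tcp_rot'])
pickle.dump(w,open('w2.pkl','wb')); pickle.dump(s,open('t2.pkl','wb'))
cv2.imwrite('pics/w2.png',w['image']); cv2.imwrite('pics/t2.png',s['image'])
E
```

```text
[0.44296338 0.03337099 0.20487235] [-1.79978894e+02  1.01418625e-01  3.26151744e+00]
```

View pics/w2.png

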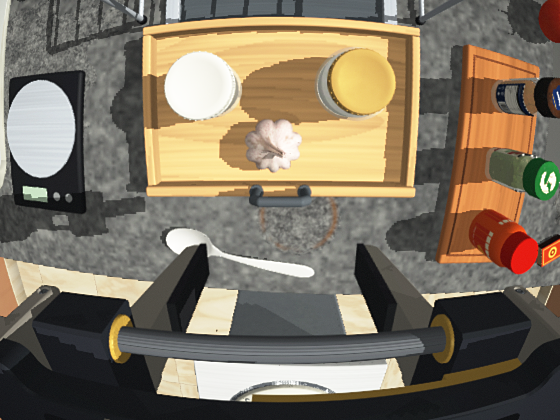

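Tray is fully out; lid centre (200,87), garlic (273,145), gold lid (361,83), scale platform (41,128).

```bash
python3 - <<'E'
from m import *
w=pickle.load(open('w2.pkl','rb')); t=pickle.load(open('t2.pkl','rb'))
for n,u,v,z in [('wl',200,87,.103),('garlic',273,145,.04),('scale',41,128,.023)]: print(n,wz(w,u,v,z).round(4))
comp(t,(0,0,160),(180,60,255),(215,195,260,245),.103,'lid')
for u,v in [proj(t,(.546,.110,.103))]: print(u,v)
E
```

```text
wl [0.5453 0.1058 0.103 ]
garlic [0.4911 0.0433 0.04  ]
scale [0.5099 0.3503 0.023 ]
lid [229 215  26  26 533] ctr [0.5458 0.1095 0.103 ] cent [0.5458 0.1099 0.103 ]
241.29913862079744 227.42994647280804
```

View pics/t2.png

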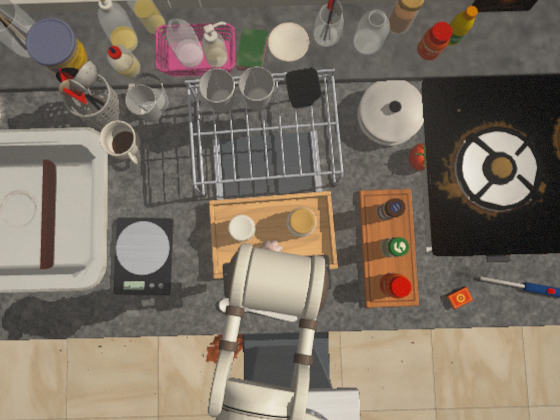

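Request:
step_arm(
  targets=[
    [30,22,0,0],
    [40,29,0,0],
    [33,25,0,0],
    [0,0,-20,0],
    [0,0,-35,0],
    [0,0,-35,0],
    [0,0,-30,0],
    [0,0,-20,0],
    [0,0,-10,0],
    [0,0,0,0],
    [0,0,0,0],
  ],
)

```text
time_s: 27.3
tool_pos: [0.5473, 0.1093, 0.0569]
tcp_rot: [180.0, -0.1, 3.3]
ft_force: [-0.1, -0.3, -0.7]
finger_gap: 0.0875
grip_force: 0.0
```

Request:
step_arm(
  targets=[
    [0,0,0,0],
    [0,0,0,0],
    [0,0,0,0],
    [0,0,0,0],
  ],
  fingers=0.5,
  grip_force=20,
)

```text
time_s: 27.8
tool_pos: [0.5468, 0.1095, 0.0564]
tcp_rot: [-180.0, -0.0, 3.3]
ft_force: [-0.8, 1.8, 1.7]
finger_gap: 0.0591
grip_force: 20.0
```

Request:
step_arm(
  targets=[
    [0,0,15,0],
    [0,0,35,0],
    [0,0,30,0],
    [-2,15,15,0],
    [-5,35,0,0],
    [-6,40,0,0],
    [-6,40,0,0],
    [-6,40,0,0],
    [-6,40,0,0],
    [-5,30,0,0],
    [-2,11,0,0],
    [0,0,0,0],
  ],
)

```text
time_s: 29.3
tool_pos: [0.508, 0.3606, 0.1506]
tcp_rot: [180.0, 0.1, 3.3]
ft_force: [0.3, -0.1, -1.7]
finger_gap: 0.0587
grip_force: 20.0
```

Request:
step_arm(
  targets=[
    [0,0,-20,0],
    [0,0,-30,0],
    [0,0,-20,0],
    [0,0,-10,0],
    [0,0,-5,0],
    [0,0,0,0],
    [0,0,0,0],
  ],
)

```text
time_s: 30.18
tool_pos: [0.5093, 0.3607, 0.0671]
tcp_rot: [-180.0, -0.1, 3.3]
ft_force: [0.8, 0.2, -2.2]
finger_gap: 0.0588
grip_force: 20.0
```

Request:
step_arm(
  targets=[
    [0,0,-3,0],
    [0,0,-2,0],
    [0,0,0,0],
    [0,0,0,0],
  ],
)

```text
time_s: 30.68
tool_pos: [0.5089, 0.3604, 0.0614]
tcp_rot: [-180.0, -0.0, 3.3]
ft_force: [-0.4, -0.5, -0.0]
finger_gap: 0.0589
grip_force: 20.0
```

Request:
step_arm(
  targets=[
    [0,0,-1,0],
    [0,0,0,0],
    [0,0,0,0],
  ],
)

```text
time_s: 31.05
tool_pos: [0.5089, 0.3605, 0.0614]
tcp_rot: [-180.0, -0.0, 3.3]
ft_force: [-2.8, -0.8, 7.2]
finger_gap: 0.0591
grip_force: 20.0
```

Request:
step_arm(
  targets=[
    [0,0,0,0],
    [0,0,0,0],
    [0,0,0,0],
  ],
  fingers=0.98,
)

```text
time_s: 31.42
tool_pos: [0.5086, 0.3603, 0.0598]
tcp_rot: [180.0, 0.0, 3.3]
ft_force: [0.2, -0.4, 0.4]
finger_gap: 0.087
grip_force: 0.0
```

Request:
step_arm(
  targets=[
    [0,0,25,0],
    [0,0,40,0],
    [0,0,45,0],
    [0,0,20,0],
    [-8,-40,0,0],
    [-12,-55,0,0],
    [-12,-55,0,0],
    [-12,-55,0,0],
    [-12,-55,0,0],
    [-9,-45,0,0],
    [0,-21,0,0],
    [0,0,0,0],
  ],
)

```text
time_s: 32.92
tool_pos: [0.4432, 0.0335, 0.1893]
tcp_rot: [-180.0, 0.1, 3.1]
ft_force: [-0.9, 0.1, -0.2]
finger_gap: 0.0899
grip_force: 0.0
```

```bash
python3 - <<'E'
from m import *
t=cam('top');s=cam('scene')
comp(t,(0,0,185),(180,40,255),(110,205,180,285),.108,'lid')
cv2.imwrite('pics/s3.png',cv2.resize(s['image'][150:380,180:460],(700,575)))
E
```

```text
lid [120 234  28  26 555] ctr [0.509 0.356 0.108] cent [0.5096 0.3571 0.108 ]
```

View pics/s3.png

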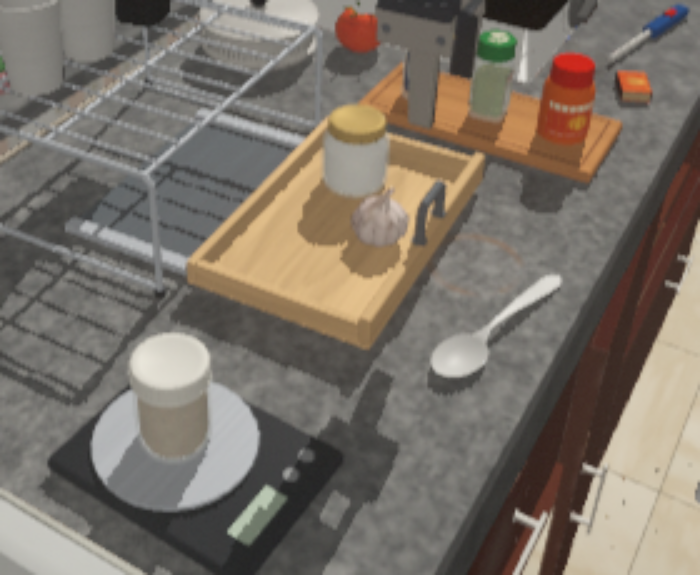

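The white-lidded jar stands upright mid-platform ((172,440) in the crop). Now pushing the tray home.

Request:
step_arm(
  targets=[
    [0,0,-30,0],
    [0,0,-35,0],
    [0,0,-30,0],
    [0,0,-20,0],
    [0,0,-8,0],
    [0,0,0,0],
    [0,0,0,0],
  ],
)

```text
time_s: 33.9
tool_pos: [0.4445, 0.0344, 0.068]
tcp_rot: [180.0, -0.1, 3.3]
ft_force: [-0.1, 0.0, 0.1]
finger_gap: 0.0901
grip_force: 0.0
```

Request:
step_arm(
  targets=[
    [0,0,0,0],
    [0,0,0,0],
    [0,0,0,0],
    [0,0,0,0],
    [0,0,0,0],
  ],
  fingers=0.4,
  grip_force=25,
)

```text
time_s: 34.52
tool_pos: [0.4437, 0.0348, 0.0672]
tcp_rot: [-179.9, -0.0, 3.2]
ft_force: [0.3, 3.6, 1.8]
finger_gap: 0.0588
grip_force: 25.0
```

Request:
step_arm(
  targets=[
    [4,0.2,0,0],
    [8,0.4,0,0],
    [13,0.7,0,0],
    [15,0.8,0,0],
    [15,0.8,0,0],
    [15,0.8,0,0],
    [15,0.8,0,0],
    [15,0.8,0,0],
    [15,0.8,0,0],
    [12,0.6,0,0],
    [8,0.4,0,0],
    [6,0.3,0,0],
  ],
)

```text
time_s: 36.02
tool_pos: [0.585, 0.0423, 0.0672]
tcp_rot: [-179.9, 0.0, 3.3]
ft_force: [-3.4, 4.9, 3.9]
finger_gap: 0.0586
grip_force: 25.0
```

Request:
step_arm(
  targets=[
    [4,0.2,0,0],
    [3,0.2,0,0],
    [2,0.1,0,0],
    [0,0,0,0],
  ],
)

```text
time_s: 36.52
tool_pos: [0.5935, 0.0428, 0.0672]
tcp_rot: [-180.0, 0.1, 3.3]
ft_force: [-2.3, 3.8, 4.4]
finger_gap: 0.0588
grip_force: 25.0
```

Request:
step_arm(
  targets=[
    [1.5,0,0,0],
    [1.5,0,0,0],
    [1,0,0,0],
    [0,0,0,0],
  ],
)

```text
time_s: 37.02
tool_pos: [0.5937, 0.0428, 0.0671]
tcp_rot: [-179.9, 0.6, 3.3]
ft_force: [-15.5, 3.2, 15.7]
finger_gap: 0.0593
grip_force: 25.0
```

Request:
step_arm(
  targets=[
    [-3,0,0,0],
    [0,0,0,0],
  ],
)

```text
time_s: 37.28
tool_pos: [0.5936, 0.0428, 0.0672]
tcp_rot: [-180.0, 0.1, 3.3]
ft_force: [-5.4, 4.7, 7.2]
finger_gap: 0.0588
grip_force: 25.0
```

Request:
step_arm(
  targets=[
    [0,0,0,0],
    [0,0,0,0],
    [0,0,0,0],
  ],
  fingers=0.95,
)

```text
time_s: 37.65
tool_pos: [0.5948, 0.0418, 0.0669]
tcp_rot: [180.0, -0.0, 3.3]
ft_force: [0.7, -0.1, -0.0]
finger_gap: 0.0859
grip_force: 0.0
```

Request:
step_arm(
  targets=[
    [0,0,30,0],
    [0,0,40,0],
    [0,0,50,0],
    [-22,-30,0,0.165],
    [-22,-34,0,0.17],
    [-22,-34,0,0.17],
    [-22,-34,0,0.17],
    [-22,-34,0,0.17],
    [-22,-34,0,0.17],
    [-22,-34,0,0.17],
    [-22,-34,0,0.17],
    [-16,-23,0,0.16],
  ],
)

```text
time_s: 39.15
tool_pos: [0.4016, -0.2504, 0.1872]
tcp_rot: [180.0, 0.1, 90.3]
ft_force: [0.6, -0.3, -0.5]
finger_gap: 0.0872
grip_force: 0.0
```

Request:
step_arm(
  targets=[
    [0,0,0,0],
    [0,0,0,0],
  ],
  fingers=0.82,
)

```text
time_s: 39.4
tool_pos: [0.4029, -0.2484, 0.1871]
tcp_rot: [180.0, -0.0, 89.9]
ft_force: [0.3, 0.4, -0.8]
finger_gap: 0.0754
grip_force: 0.0
```

```bash
python3 - <<'E'
from m import *
t=cam('top'); pickle.dump(t,open('t4.pkl','wb')); cv2.imwrite('pics/t4.png',t['image'])
comp(t,(95,80,60),(125,255,255),(205,220,260,270),.009,'blue')
comp(t,(0,0,160),(180,70,255),(250,215,295,265),.009,'white')
comp(t,(0,90,60),(18,255,255),(290,218,335,265),.009,'brown')
comp(t,(0,200,120),(6,255,255),(370,260,420,305),.109,'redcap')
comp(t,(55,60,30),(90,255,255),(375,225,420,265),.115,'greencap')
print(arm.get_state()['tool_pos'],arm.get_state()['tcp_rot'])
E
```

```text
blue [220 230  32  31 736] ctr [0.5088 0.132  0.009 ] cent [0.5079 0.1336 0.009 ]
white [256 224  33  32 810] ctr [0.5199 0.0407 0.009 ] cent [0.5199 0.0417 0.009 ]
brown [294 220  33  33 856] ctr [ 0.526  -0.0543  0.009 ] cent [ 0.5258 -0.0549  0.009 ]
redcap [391 276  21  21 328] ctr [ 0.4039 -0.2466  0.109 ] cent [ 0.4029 -0.2459  0.109 ]
greencap [390 238  18  18 161] ctr [ 0.4923 -0.2445  0.115 ] cent [ 0.4929 -0.2434  0.115 ]
[ 0.40308401 -0.24814094  0.18707029] [ 1.79989868e+02 -1.17370632e-02  9.00081686e+01]
```

View pics/t4.png

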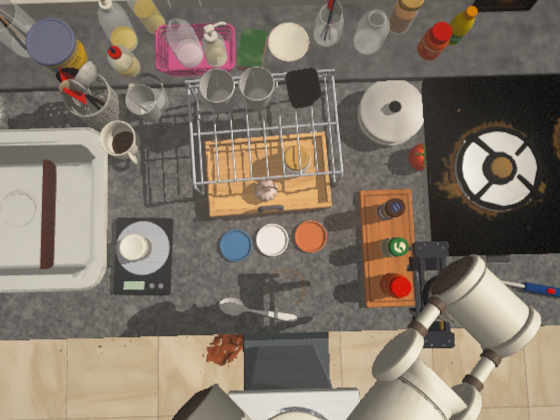

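Tray home, jar centred on the scale, saucers confirmed: brown (310,236), white (272,240), blue (236,245). Returning red first.

Request:
step_arm(
  targets=[
    [0,0,-30,0],
    [0,0,-35,0],
    [0,0,-30,0],
    [0,0,-20,0],
    [0,0,-9,0],
    [0,0,0,0],
    [0,0,0,0],
  ],
)

```text
time_s: 40.33
tool_pos: [0.4034, -0.2492, 0.0641]
tcp_rot: [179.9, 0.1, 90.1]
ft_force: [0.8, 0.1, 0.9]
finger_gap: 0.0757
grip_force: 0.0
```

Request:
step_arm(
  targets=[
    [0,0,0,0],
    [0,0,0,0],
    [0,0,0,0],
    [0,0,0,0],
  ],
  fingers=0.5,
  grip_force=20,
)

```text
time_s: 40.83
tool_pos: [0.4029, -0.2491, 0.0636]
tcp_rot: [180.0, 0.0, 90.1]
ft_force: [-2.3, -0.5, 3.8]
finger_gap: 0.0559
grip_force: 20.0
```

Request:
step_arm(
  targets=[
    [0,0,20,0],
    [0,0,40,0],
    [0,0,40,0],
    [8,10,10,0],
    [22,30,0,0],
    [25,42,0,0],
    [25,42,0,0],
    [23,40,0,0],
    [20,29,0,0],
    [0,0,0,0],
    [0,0,0,0],
  ],
)

```text
time_s: 42.2
tool_pos: [0.5247, -0.0555, 0.1717]
tcp_rot: [-179.9, -0.0, 90.1]
ft_force: [0.1, 0.2, -1.7]
finger_gap: 0.0562
grip_force: 20.0
```

Request:
step_arm(
  targets=[
    [0.5,0,-25,0],
    [0,0,-35,0],
    [0,0,-30,0],
    [0,0,-14,0],
    [0,0,-8,0],
    [0,0,-4,0],
    [0,0,-2,0],
    [0,0,0,0],
    [0,0,0,0],
  ],
)

```text
time_s: 43.32
tool_pos: [0.5265, -0.0558, 0.0556]
tcp_rot: [179.9, 0.0, 90.1]
ft_force: [-0.2, -0.8, -1.1]
finger_gap: 0.056
grip_force: 20.0
```

Request:
step_arm(
  targets=[
    [0,0,-2,0],
    [0,0,-1,0],
    [0,0,0,0],
    [0,0,0,0],
  ],
)

```text
time_s: 43.82
tool_pos: [0.5263, -0.0558, 0.0526]
tcp_rot: [180.0, 0.0, 90.1]
ft_force: [-2.7, 0.8, 5.8]
finger_gap: 0.0562
grip_force: 20.0
```

Request:
step_arm(
  targets=[
    [0,0,0,0],
    [0,0,0,0],
    [0,0,0,0],
  ],
  fingers=0.82,
)

```text
time_s: 44.2
tool_pos: [0.5261, -0.0558, 0.0519]
tcp_rot: [-180.0, -0.0, 90.1]
ft_force: [0.7, -0.5, 0.4]
finger_gap: 0.0751
grip_force: 0.0
```

Request:
step_arm(
  targets=[
    [0,0,30,0],
    [0,0,40,0],
    [0,0,45,0],
    [-4,-25,20,0],
    [-8,-45,0,0],
    [-8,-45,0,0],
    [-8,-45,0,0],
    [-5,-30,0,0],
    [0,0,0,0],
    [0,0,0,0],
  ],
)

```text
time_s: 45.45
tool_pos: [0.4932, -0.2449, 0.1869]
tcp_rot: [-180.0, -0.0, 90.1]
ft_force: [-0.1, 0.1, -0.4]
finger_gap: 0.0753
grip_force: 0.0
```

Request:
step_arm(
  targets=[
    [0,0,0,0],
    [0,0,-30,0],
    [0,0,-35,0],
    [0,0,-30,0],
    [0,0,-20,0],
    [0,0,-11,0],
    [0,0,0,0],
    [0,0,0,0],
  ],
  fingers=0.72,
)

```text
time_s: 46.45
tool_pos: [0.4939, -0.2461, 0.0622]
tcp_rot: [179.9, 0.1, 90.1]
ft_force: [0.0, 0.6, -0.1]
finger_gap: 0.0663
grip_force: 0.0
```

Request:
step_arm(
  targets=[
    [0,0,0,0],
    [0,0,0,0],
    [0,0,0,0],
    [0,0,0,0],
  ],
  fingers=0.35,
)

```text
time_s: 46.95
tool_pos: [0.4933, -0.246, 0.0615]
tcp_rot: [180.0, 0.0, 90.1]
ft_force: [0.4, 1.4, 4.0]
finger_gap: 0.0439
grip_force: 20.0
```

Request:
step_arm(
  targets=[
    [0,0,20,0],
    [0,0,40,0],
    [0,0,40,0],
    [1,12,15,0],
    [4,40,0,0],
    [4,48,0,0],
    [5,50,0,0],
    [5,50,0,0],
    [4,48,0,0],
    [4,39,0,0],
    [0,0,0,0],
    [0,0,0,0],
  ],
)

```text
time_s: 48.45
tool_pos: [0.5194, 0.0412, 0.1751]
tcp_rot: [-179.9, 0.0, 90.1]
ft_force: [-0.2, 0.3, -1.8]
finger_gap: 0.0437
grip_force: 20.0
```

Request:
step_arm(
  targets=[
    [0,0,-25,0],
    [0,0,-35,0],
    [0,0,-30,0],
    [0,0,-14,0],
    [0,0,-10,0],
    [0,0,-6,0],
    [0,0,-2,0],
    [0,0,0,0],
    [0,0,0,0],
  ],
)

```text
time_s: 49.58
tool_pos: [0.5206, 0.0412, 0.0546]
tcp_rot: [179.9, 0.0, 90.1]
ft_force: [0.6, 0.2, -0.5]
finger_gap: 0.0439
grip_force: 20.0
```

Request:
step_arm(
  targets=[
    [0,0,-2,0],
    [0,0,-2,0],
    [0,0,-1,0],
    [0,0,0,0],
    [0,0,0,0],
  ],
)

```text
time_s: 50.2
tool_pos: [0.5204, 0.0413, 0.0505]
tcp_rot: [-180.0, 0.0, 90.1]
ft_force: [-5.0, 0.9, 9.5]
finger_gap: 0.044
grip_force: 20.0
```

Request:
step_arm(
  targets=[
    [0,0,0,0],
    [0,0,0,0],
    [0,0,0,0],
  ],
  fingers=0.72,
)

```text
time_s: 50.58
tool_pos: [0.52, 0.0412, 0.0489]
tcp_rot: [-180.0, -0.0, 90.1]
ft_force: [-0.1, -0.0, -0.2]
finger_gap: 0.0663
grip_force: 0.0
```

Request:
step_arm(
  targets=[
    [0,0,30,0],
    [0,0,40,0],
    [0,0,45,0],
    [6,-35,20,0],
    [11,-50,0,0],
    [11,-50,0,0],
    [11,-50,0,0],
    [11,-50,0,0],
    [11,-49,0,0],
    [0,0,0,0],
    [0,0,0,0],
  ],
)

```text
time_s: 51.95
tool_pos: [0.5809, -0.2421, 0.1836]
tcp_rot: [-180.0, -0.1, 90.1]
ft_force: [-0.4, 0.7, -0.6]
finger_gap: 0.0658
grip_force: 0.0
```

Request:
step_arm(
  targets=[
    [0,0,-30,0],
    [0,0,-35,0],
    [0,0,-30,0],
    [0,0,-20,0],
    [0,0,-6,0],
    [0,0,0,0],
    [0,0,0,0],
  ],
)

```text
time_s: 52.82
tool_pos: [0.5821, -0.2433, 0.0646]
tcp_rot: [179.9, 0.1, 90.1]
ft_force: [0.3, 0.0, -0.4]
finger_gap: 0.0663
grip_force: 0.0
```

Request:
step_arm(
  targets=[
    [0,0,0,0],
    [0,0,0,0],
    [0,0,0,0],
    [0,0,0,0],
  ],
  fingers=0.35,
)

```text
time_s: 53.32
tool_pos: [0.5813, -0.2429, 0.0634]
tcp_rot: [180.0, 0.0, 90.1]
ft_force: [-0.6, 0.3, 2.2]
finger_gap: 0.043
grip_force: 20.0
```

Request:
step_arm(
  targets=[
    [0,0,20,0],
    [0,0,45,0],
    [0,0,45,0],
    [-2,16,10,0],
    [-7,38,0,0],
    [-10,52,0,0],
    [-11,55,0,0],
    [-11,55,0,0],
    [-11,55,0,0],
    [-11,53,0,0],
    [-7,35,0,0],
    [-3,16,0,0],
  ],
)

```text
time_s: 54.82
tool_pos: [0.5064, 0.1343, 0.1821]
tcp_rot: [-179.9, -0.0, 90.2]
ft_force: [-0.1, 0.9, -1.3]
finger_gap: 0.0429
grip_force: 20.0
```

Request:
step_arm(
  targets=[
    [0,0,0,0],
    [0,0,-25,0],
    [0,0,-35,0],
    [0,0,-30,0],
    [0,0,-14,0],
    [0,0,-8,0],
    [0,0,-4,0],
    [0,0,0,0],
    [0,0,0,0],
  ],
)

```text
time_s: 55.95
tool_pos: [0.5088, 0.1323, 0.0679]
tcp_rot: [179.9, -0.0, 90.1]
ft_force: [-0.1, -0.7, -1.2]
finger_gap: 0.043
grip_force: 20.0
```

Request:
step_arm(
  targets=[
    [0,0,-6,0],
    [0,0,-5,0],
    [0,0,-2,0],
    [0,0,-2,0],
    [0,0,0,0],
    [0,0,0,0],
  ],
)

```text
time_s: 56.7
tool_pos: [0.5082, 0.1323, 0.0524]
tcp_rot: [180.0, -0.0, 90.1]
ft_force: [-1.8, -1.2, 3.0]
finger_gap: 0.0431
grip_force: 20.0
```

Request:
step_arm(
  targets=[
    [0,0,0,0],
    [0,0,0,0],
    [0,0,0,0],
  ],
  fingers=0.74,
)

```text
time_s: 57.08
tool_pos: [0.5082, 0.1322, 0.052]
tcp_rot: [180.0, 0.0, 90.1]
ft_force: [-0.3, 0.6, -0.2]
finger_gap: 0.0679
grip_force: 0.0
```

Request:
step_arm(
  targets=[
    [0,0,25,0],
    [0,0,40,0],
    [0,0,50,0],
    [0,0,40,0],
    [-10,-50,0,0],
    [-10,-55,0,0],
    [-10,-55,0,0],
    [-10,-55,0,0],
    [-10,-55,0,0],
    [-10,-55,0,0],
    [-10,-50,0,0],
    [0,0,0,0],
  ],
)

```text
time_s: 58.58
tool_pos: [0.4373, -0.2456, 0.207]
tcp_rot: [-180.0, 0.0, 89.8]
ft_force: [-0.6, 0.9, 0.0]
finger_gap: 0.0678
grip_force: 0.0
```

```bash
python3 - <<'E'
from m import *
t=cam('top');s=cam('scene')
comp(t,(55,60,30),(90,255,255),(250,215,295,265),.104,'greencap')
comp(t,(0,200,120),(6,255,255),(300,220,330,250),.098,'redcap')
a=cv2.resize(t['image'][120:310,100:350],(500,380)); b=cv2.resize(s['image'][150:380,180:410],(300,300))
cv2.imwrite('pics/end.png',np.hstack([a,np.vstack([b,np.zeros((80,300,3),np.uint8)])]))
E
```

```text
greencap [263 229  18  19 161] ctr [0.5198 0.0414 0.104 ] cent [0.5205 0.0415 0.104 ]
redcap [304 224  19  21 306] ctr [ 0.5266 -0.0543  0.098 ] cent [ 0.5264 -0.0544  0.098 ]
```

View pics/end.png

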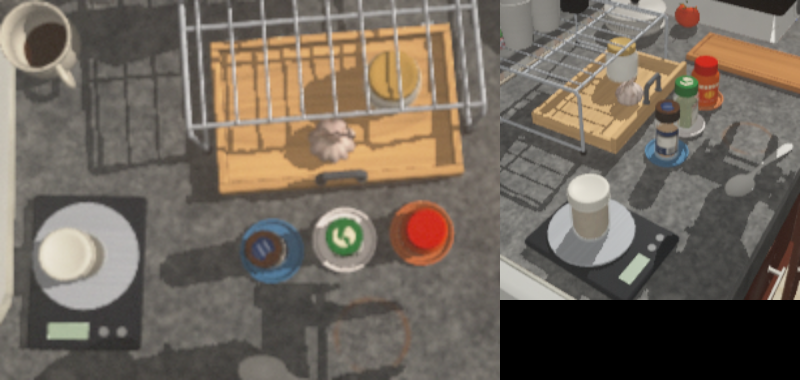

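All jars are upright in their own saucers ((268,250), (344,238), (423,233)), the tray is home, and the white-lidded jar is central on the scale.

```bash
python3 -c "
from rig import arm
print(arm.close_job())"
```

```text
the job is handed in; nothing more can be done
None
```

The white-lidded jar stands upright in the middle of the scale, the tray is pushed fully home, and the three jars are back upright in their own saucers; I handed the job in at about 59 s of the 150 s limit.

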